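# Fit the D-bore spacers on the jig posts

## Task

Set up the jig for the next bracket: put one of the two D-bore spacers on each of the two keyed posts, either spacer on either post. Turn each so that the flat of its bore meets the flat of the post, and leave it lying flat, fully down on the post's flange.

Things in the scene. Friction and masses are not known exactly. Their poses are not given: they have to be found in the camera images.
- spacer_a: Loose aluminium D-bore spacer, one of two alike, lying flat, 24 mm high, 0.18 kg. From above a D: radius 31 mm, straight side 13 mm from the origin. Grip it across straight side and round back: 44 mm wide, middle 9 mm from the origin towards -x. Bore a D too: radius 24 mm, flat 6 mm from the origin. Origin: centre of the round, at the underside; x points square to the flat, outwards; z up.
- spacer_b: Loose aluminium D-bore spacer, one of two alike, lying flat, 24 mm high, 0.18 kg. From above a D: radius 31 mm, straight side 13 mm from the origin. Grip it across straight side and round back: 44 mm wide, middle 9 mm from the origin towards -x. Bore a D too: radius 24 mm, flat 6 mm from the origin. Origin: centre of the round, at the underside; x points square to the flat, outwards; z up.
- post_a: Fixed half-round metal post, one of two (radius 20 mm, flat 2 mm from the origin) on a dark flange 8 mm thick, radius 42 mm, cut straight 22 mm out on the flat's side. Straight to 30 mm above the table, then a tapered nose to 52 mm. Origin: centre of the round, on the table; x points square to the flat, outwards; z up. A spacer fits origin over origin, x the same way; play 4 mm, 10 degrees.
- post_b: Fixed half-round metal post, one of two (radius 20 mm, flat 2 mm from the origin) on a dark flange 8 mm thick, radius 42 mm, cut straight 22 mm out on the flat's side. Straight to 30 mm above the table, then a tapered nose to 52 mm. Origin: centre of the round, on the table; x points square to the flat, outwards; z up. A spacer fits origin over origin, x the same way; play 4 mm, 10 degrees.
Things that resemble listed ones, but are neither listed nor needed, are in the scene too. What is shaped like the post_b but orange or purple is not meant.

How it is judged:
By the outcome, as a careful person would: the job done as asked, in the order asked, and still so for the second after the job is handed in, with the robot touching nothing.
It also fails if it takes over 58 s, if anything falls off the work surface, if the arm or the gripper's body presses on something with over 40 N, if the wrist force passes 120 N, or if a joint passes its speed limit or range.

## Robot

A 6-joint arm with a two-finger parallel gripper is mounted at the origin on the work surface. World frame = base frame: x ahead of the robot, y to its left, z up, the work surface at z = 0. Lengths are in m, angles in rad, forces in N, time in s.
With the tool pointing down it reaches from about 0.425 to 1.125 m from the base axis. Payload 14.9 kg.
Tool frame: the origin (TCP) lies midway between the tips of the shut fingers; the grasp point (between the pads) lies 19 mm behind it; z points along the fingers, y is the line along which they close (so a half turn about z gives the same grasp; the last joint's range is limited). The gripper opens to 91 mm and grips with 3 to 60 N. Pads are 32 mm wide; open, the fingers measure 118 mm over their backs; the gripper's body (76 mm by 178 mm) begins 60 mm behind the grasp point.
Start: joints at [-1.341, 0.379, 1.734, -0, 1.028, -0.033], TCP at [0.182, -0.676, 0.214] pointing down, gripper open.
Joint ranges: [-2.77, 2.77], [-0.74, 2.19], [0, 2.66], [-1.06, 4.2], [0.31, 2.87], [-3.08, 3.08]. Speed limits (rad/s): [1.89, 1.89, 2.39, 3.14, 3.14, 3.14].

## Interface

Orientations are given as [roll, pitch, yaw] about the fixed x, y, z axes, in that order (R = Rz(yaw) Ry(pitch) Rx(roll)).
In Python, from workcell import ctrl gives the robot as it stands.
- The arm moves only by the tool carry_out, never from a script. Its argument "rows" is a list of rows, each an object of numbers: "dx", "dy", "dz": the shift along the world's x, y, z each as a share of 1 m, from -1 to 1; "twist": the turn about the world's z as a share of pi rad, from -1 to 1; "gripper": the opening, from 0 (shut) to 1 (fully open). In form: [{"dx": .., "dy": .., "dz": .., "twist": .., "gripper": ..}, ...]. A call has exactly 8 rows; each row is the pose to reach, as a shift and turn from the pose commanded when the call began, turning the shorter way round; what a row does not reach only later rows make up. A row lasts 1/12 s, in which the tool goes at most 41.7 mm and 7.16 degrees, less where a joint would pass 70% of its speed; a pose out of reach is approached as far as the arm can. A call with a number of a shift or a turn outside -1 to 1 is refused whole. A call with a gripper value outside its range is refused whole. The fingers move at their own pace and stop on an object; "grip_force" is the grip in N (left out, the last holds). Time passes only in rows, so rows that repeat a pose let the fingers close, or fill a call up. It gives the time, the measured TCP pose, the force, the opening and the grip force at its end, in the units of the state.
- ctrl.state(): the state, without advancing time (a new reading comes with each control period).
- ctrl.grab_frame(name): name is "scene" or "top" or "wrist"; returns a dict with "pixels" (420x560x3 uint8, red, green, blue), "camera_matrix" (3x3 intrinsics, pixels), "xyz" and "attitude" of the camera in the world; the wrist camera has in their place "T_tool_cam" (4x4, takes a point from camera to tool coordinates, whose origin is the TCP and whose axes are the flange's). Camera axes: x right, y up, looking along -z (the intrinsics and any distortion apply to the point x, -y, -z); pixel columns grow to the right and rows downward; lengths in m; the calibration is good to about 2 mm. The wrist camera is an equidistant fisheye: a pixel r from the principal point sees the ray r / f radians off the axis. A picture is of the moment at which its call begins: read the wrist's pose just before it. There is no depth.
- ctrl.hand_in(): hands the job in; it is judged then, once.
Trained networks look in a picture, given as the dict that the camera call returned (one of the last four; its "shot" number tells which), for a name from the list of things; names that differ only in an ending like _2 or _b are one class to them, and where a whole thing is asked for, a point or a joint stands for the part that bears it (a point fixed in the world has none). Each returns a list of dicts, best first, with "score" (0 to 1); they miss things now and then, are a little off and sometimes report something else, mostly with a low value. They report only what shows in the picture. A call takes as long as a camera call. They do not tell look-alikes from the thing itself.
- ctrl.masks_of(picture, thing): "mask" (420x560 bool, what is visible of it).
- ctrl.tip_of(picture, thing): "point" ([x, y, z] in m, in world coordinates, good to about 4 mm: a listed point, or the origin of a listed thing).
The state is a dict: "clock": time; "q": joint angles; "dq": joint speeds; "joint_efforts": joint torques, N m; "tcp_pos": TCP position; "tool_rot": TCP orientation; "ft_force": force on the tool from outside, world axes, zero at the start; "moment": the same for the moment, N m; "finger_gap": opening from 0.0 (shut) to 1.0 (fully open); "grip_force": force on a finger pad.
Only numpy, scipy, OpenCV 4.12 (cv2) and the standard library are available. Lean on these libraries where they do the work, as an engineer would, in place of code of your own. Each camera call takes 0.05 s, during which the arm holds its last target. There are 200 camera calls.

## Working session

There is one attempt and no reset: what is moved stays moved. The work goes in short steps, Python scripts to look and compute and a tool call to move; the robot and the scene stay as the last step left them, time stands still between calls to the robot, and variables do not carry over. Pictures are saved under pics/ and viewed, at most 10 in all, crops included, and the job is handed in when it is done.

Besides the shell and the picture viewer there is one more tool, called after "Call:" by a JSON object that holds its "name" and its "arguments". carry_out: Moves the arm, as the interface text tells. Shift numbers are shares of 1 m and turn numbers shares of pi rad, none past 1 either way. Its arguments: {"type":"object","properties":{"rows":{"type":"array","items":{"type":"object","properties":{"dx":{"type":"number"},"dy":{"type":"number"},"dz":{"type":"number"},"twist":{"type":"number"},"gripper":{"type":"number"}}}},"grip_force":{"type":"number"}},"required":["rows"]}

```bash
mkdir -p pics; cat > h.py <<'E'
import numpy as np, cv2
from workcell import ctrl
from scipy.spatial.transform import Rotation as R
def save(p,n): cv2.imwrite('pics/'+n,cv2.cvtColor(p['pixels'],cv2.COLOR_RGB2BGR))
E
python3 - <<'E'
from h import *
s=ctrl.state(); print({k:np.round(v,3).tolist() for k,v in s.items()})
ims=[]
for n in ['top','scene']:
    p=ctrl.grab_frame(n); save(p,n+'0.png'); print(n,p['camera_matrix'],p['xyz'],p['attitude'],[k for k in p])
    for t in ['spacer_a','post_a']:
        for d in ctrl.tip_of(p,t): print(t,'tip',np.round(d['point'],3),round(d['score'],2))
        for d in ctrl.masks_of(p,t):
            m=d['mask']; ys,xs=np.nonzero(m); c=p['pixels'][m].mean(0)
            print(t,'mask',len(xs),xs.mean().round(1),ys.mean().round(1),c.round(),round(d['score'],2))
E
```

```text
{'clock': 0.0, 'q': [-1.341, 0.379, 1.735, 0.0, 1.028, -0.033], 'dq': [0.001, -0.0, 0.0, -0.001, 0.0, 0.002], 'joint_efforts': [0.003, -76.372, -43.437, 0.065, 0.042, -0.0], 'tcp_pos': [0.182, -0.676, 0.213], 'tool_rot': [-3.14, -0.0, 0.263], 'ft_force': [0.568, -0.784, 0.129], 'moment': [-0.003, 0.006, -0.001], 'grip_force': 0.0, 'finger_gap': 1.001}
top [[477.80598778   0.         285.13022612]
 [  0.         477.80598778 210.17129175]
 [  0.           0.           1.        ]] [ 0.55296513 -0.01383995  0.94031073] [ 0.08800072  0.00660084 -1.57731453] ['pixels', 'camera_matrix', 'xyz', 'attitude', 'shot']
spacer_a tip [0.439 0.264 0.001] 0.83
spacer_a tip [0.433 0.078 0.002] 0.58
spacer_a mask 479 142.0 316.7 [203. 202. 206.] 0.92
spacer_a mask 351 244.5 318.2 [225. 224. 229.] 0.82
post_a tip [0.619 0.158 0.006] 0.95
post_a tip [0.598 0.284 0.004] 0.95
post_a tip [ 0.464 -0.263  0.003] 0.83
post_a tip [ 0.811  0.112 -0.003] 0.66
post_a mask 1176 138.4 231.9 [219. 140.  58.] 0.86
post_a mask 1161 228.8 128.5 [122.  61. 166.] 0.7
post_a mask 1287 420.1 299.6 [114. 121. 130.] 0.64
post_a mask 1221 204.3 222.2 [124. 131. 140.] 0.62
scene [[512.14449351   0.         274.55706685]
 [  0.         512.14449351 206.91000941]
 [  0.           0.           1.        ]] [ 0.94851307 -0.49720702  0.84511479] [0.62391887 0.01241659 0.55695786] ['pixels', 'camera_matrix', 'xyz', 'attitude', 'shot']
spacer_a tip [0.438 0.266 0.002] 0.94
spacer_a tip [0.436 0.077 0.002] 0.62
spacer_a mask 438 264.7 96.2 [174. 169. 170.] 0.92
spacer_a mask 423 214.4 148.1 [186. 182. 182.] 0.82
post_a tip [ 0.617  0.156 -0.002] 0.94
post_a tip [ 0.808  0.11  -0.001] 0.89
post_a tip [0.599 0.289 0.001] 0.88
post_a tip [ 0.466 -0.263  0.002] 0.67
post_a mask 1187 122.4 274.2 [129. 132. 134.] 0.95
post_a mask 987 376.0 212.4 [135.  75. 165.] 0.91
post_a mask 713 328.1 120.5 [211. 120.  54.] 0.84
post_a mask 834 306.7 160.3 [126. 127. 129.] 0.83
```

View pics/top0.png

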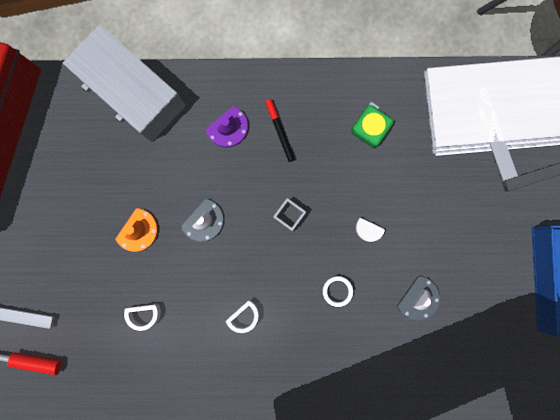

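View pics/scene0.png

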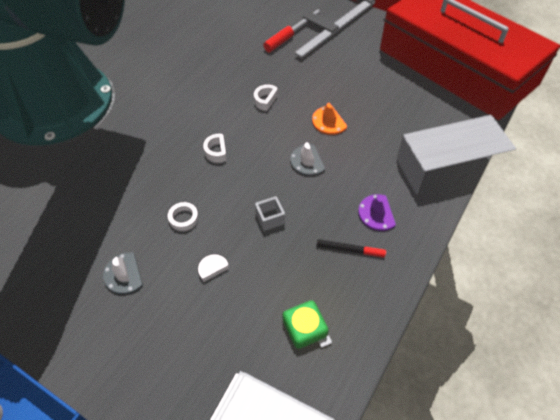

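The top view shows the grey posts at (204,222) and (420,299) and the D spacers at (142,317) and (243,317). The orange and purple posts are decoys, and so are the round ring, the solid D and the square. Next I fit pose, height and yaw jointly in both views.

```bash
cat >> h.py <<'E'
from scipy.optimize import minimize
def D(r,f,n=40):
    a=np.arccos(f/r); t=np.linspace(a,2*np.pi-a,n); return np.c_[r*np.cos(t),r*np.sin(t)]
def proj(p,P):
    if 'xyz' in p:
        c=(P-p['xyz'])@R.from_euler('xyz',p['attitude']).as_matrix()
        K=p['camera_matrix']; return np.c_[K[0,2]+K[0,0]*c[:,0]/-c[:,2],K[1,2]-K[1,1]*c[:,1]/-c[:,2]]
    T=p['Tw']; c=(P-T[:3,3])@T[:3,:3]; K=p['camera_matrix']
    d=np.hypot(c[:,0],c[:,1])+1e-12; th=np.arctan2(d,-c[:,2])
    return np.c_[K[0,2]+K[0,0]*th*c[:,0]/d,K[1,2]-K[1,1]*th*c[:,1]/d]
S=4
def poly(p,xy,z,v):
    c,s=np.cos(v[3]),np.sin(v[3]); w=xy@np.array([[c,s],[-s,c]])+v[:2]
    return proj(p,np.c_[w,np.full(len(w),v[2]+z)])
def fill(u,o,hull=True):
    m=np.zeros((160*S,160*S),np.uint8); q=((u-o+.5)*S*16).astype(np.float32)
    if hull: q=cv2.convexHull(q)
    cv2.fillPoly(m,[np.round(q).astype(np.int32).reshape(-1,1,2)],1,shift=4); return m
def render(p,kind,v,o):
    if kind=='spacer':
        out=np.r_[poly(p,D(.031,.013),0,v),poly(p,D(.031,.013),.024,v)]
        return fill(out,o)&~(fill(poly(p,D(.024,.006),0,v),o)&fill(poly(p,D(.024,.006),.024,v),o))
    F=D(.042,.022);Q=D(.02,.002)
    return fill(np.r_[poly(p,F,0,v),poly(p,F,.008,v)],o)|fill(np.r_[poly(p,Q,.008,v),poly(p,Q,.03,v),poly(p,Q*.4+[-.004,0],.052,v)],o)
def fit(views,kind,x,y,z=0,yaws=None,fixz=False):
    # views: list of (picture, mask)
    V=[]
    for p,m in views:
        ys,xs=np.nonzero(m); o=np.round([xs.mean()-80,ys.mean()-80])
        M=cv2.warpAffine(m.astype(np.float32),np.float32([[1,0,-o[0]],[0,1,-o[1]]]),(160,160))
        V.append((p,o,M))
    def cost(v):
        v=np.array(v); 
        if fixz: v=np.r_[v[:2],z,v[2]]
        e=0
        for p,o,M in V:
            r=cv2.resize(render(p,kind,v,o).astype(np.float32),(160,160),interpolation=cv2.INTER_AREA)
            e+=1-np.minimum(r,M).sum()/np.maximum(r,M).sum()
        return e/len(V)
    mk=lambda a:[x,y,a] if fixz else [x,y,z,a]
    ys=np.arange(0,2*np.pi,np.pi/8) if yaws is None else yaws
    c=sorted(ys,key=lambda a:cost(mk(a)))[:3]; best=None
    for a in c:
        x0=np.array(mk(a)); sim=np.vstack([x0]+[x0+d for d in np.diag([.006,.006,.2] if fixz else [.006,.006,.006,.2])])
        r=minimize(cost,x0,method='Nelder-Mead',options=dict(initial_simplex=sim,xatol=1e-4,fatol=1e-4,maxiter=250))
        if best is None or r.fun<best.fun: best=r
    return best.x,best.fun
E
python3 - <<'E'
from h import *
G={'spacer1':(.438,.265),'spacer2':(.434,.078),'post1':(.618,.157),'post2':(.465,-.263)}
P={n:ctrl.grab_frame(n) for n in ['top','scene']}
ms={(n,k):[d['mask'] for d in ctrl.masks_of(P[n],k+'_a')] for n in P for k in ['spacer','post']}
for g,(x,y) in G.items():
    k=g[:-1]; vs=[]
    for n in P:
        u=proj(P[n],np.array([[x,y,.015]]))[0]
        c=[m for m in ms[n,k] if np.hypot(*(np.array(np.nonzero(m)).mean(1)[::-1]-u))<20]
        if c: vs.append((P[n],c[0]))
    for sel in ([vs]+[[v] for v in vs]):
        fz=len(sel)==1
        v,e=fit(sel,k,x,y,fixz=fz); print(g,len(sel),np.round(v,4),'deg',round(np.degrees(v[-1])%360,1),'err',round(e,3))
print(ctrl.state()['clock'])
E
```

```text
spacer1 2 [0.4399 0.2655 0.0039 0.0986] deg 5.6 err 0.156
spacer1 1 [0.4397 0.2665 0.1021] deg 5.9 err 0.148
spacer1 1 [0.4363 0.2704 0.2342] deg 13.4 err 0.134
spacer2 2 [0.4344 0.075  0.0057 0.7227] deg 41.4 err 0.141
spacer2 1 [0.4338 0.0754 0.7275] deg 41.7 err 0.157
spacer2 1 [0.4308 0.0787 0.7534] deg 43.2 err 0.111
post1 2 [0.6177 0.1558 0.0023 0.8307] deg 47.6 err 0.08
post1 1 [0.6176 0.1556 0.8781] deg 50.3 err 0.048
post1 1 [0.6157 0.1584 0.8526] deg 48.8 err 0.098
post2 2 [ 0.4649 -0.2604  0.0038  0.9277] deg 53.2 err 0.04
post2 1 [ 0.4646 -0.2618  0.9409] deg 53.9 err 0.04
post2 1 [ 0.4627 -0.2593  0.916 ] deg 52.5 err 0.036
0.8
```

Heights come out near 0 as expected and the yaws agree with the picture. I'll go over post2 first, for a close look on the way.

Call:
{"name": "carry_out", "arguments": {"rows": [{"dx": 0.02,"dy": 0.03,"dz": 0,"twist": 0.035,"gripper": 1},{"dx": 0.04,"dy": 0.06,"dz": 0,"twist": 0.07,"gripper": 1},{"dx": 0.06,"dy": 0.09,"dz": 0,"twist": 0.105,"gripper": 1},{"dx": 0.08,"dy": 0.12,"dz": 0,"twist": 0.14,"gripper": 1},{"dx": 0.1,"dy": 0.15,"dz": 0,"twist": 0.175,"gripper": 1},{"dx": 0.12,"dy": 0.18,"dz": 0,"twist": 0.21,"gripper": 1},{"dx": 0.14,"dy": 0.21,"dz": 0,"twist": 0.245,"gripper": 1},{"dx": 0.16,"dy": 0.24,"dz": 0,"twist": 0.28,"gripper": 1}]}}

```text
clock: 1.47
tcp_pos: [0.3425, -0.4345, 0.2141]
tool_rot: [3.141, 0.0, 1.148]
ft_force: [0.9, 0.5, 0.8]
finger_gap: 1.001
grip_force: 0.0
```

Call:
{"name": "carry_out", "arguments": {"rows": [{"dx": 0.015,"dy": 0.022,"dz": 0,"twist": 0.035,"gripper": 1},{"dx": 0.03,"dy": 0.044,"dz": 0,"twist": 0.07,"gripper": 1},{"dx": 0.045,"dy": 0.066,"dz": 0,"twist": 0.105,"gripper": 1},{"dx": 0.06,"dy": 0.088,"dz": 0,"twist": 0.14,"gripper": 1},{"dx": 0.075,"dy": 0.11,"dz": 0,"twist": 0.175,"gripper": 1},{"dx": 0.09,"dy": 0.132,"dz": 0,"twist": 0.21,"gripper": 1},{"dx": 0.105,"dy": 0.154,"dz": 0,"twist": 0.245,"gripper": 1},{"dx": 0.12,"dy": 0.175,"dz": 0,"twist": 0.28,"gripper": 1}]}}

```text
clock: 2.13
tcp_pos: [0.4625, -0.2597, 0.2141]
tool_rot: [3.141, 0.0, 2.028]
ft_force: [0.2, -1.4, 0.1]
finger_gap: 0.996
grip_force: 0.0
```

```bash
cat >> h.py <<'E'
def wrist():
    s=ctrl.state(); p=ctrl.grab_frame('wrist'); T=np.eye(4); T[:3,:3]=R.from_euler('xyz',s['tool_rot']).as_matrix(); T[:3,3]=s['tcp_pos']
    p['Tw']=T@p['T_tool_cam']; return s,p
def look(kind,x,y,name=None,fixz=True,rad=60):
    s,p=wrist(); print(round(s['clock'],2),np.round(s['tcp_pos'],4),np.round(np.degrees(s['tool_rot']),2),'gap',round(s['finger_gap'],3),'F',np.round(s['ft_force'],1))
    if name: save(p,name)
    u=proj(p,np.array([[x,y,.015]]))[0]; print('expect px',u.round())
    for d in ctrl.masks_of(p,kind+'_a'):
        c=np.array(np.nonzero(d['mask'])).mean(1)[::-1]
        if np.hypot(*(c-u))<rad:
            v,e=fit([(p,d['mask'])],kind,x,y,fixz=fixz); print(kind,c.round(),np.round(v,4),'deg',round(np.degrees(v[-1])%360,1),'err',round(e,3),'score',round(d['score'],2))
    return s,p
E
python3 - <<'E'
from h import *
s,p=look('post',.4649,-.2605,'w1.png'); print(p['T_tool_cam'].round(3),p['camera_matrix'].round(1))
E
```

```text
2.13 [ 0.4625 -0.2597  0.2141] [1.7999e+02 1.0000e-02 1.1617e+02] gap 0.996 F [ 0.2 -1.4  0.1]
expect px [277. 188.]
post [272. 188.] [ 0.4648 -0.2606  0.9327] deg 53.4 err 0.017 score 0.88
[[-0.001  0.956  0.293  0.083]
 [ 1.     0.     0.     0.   ]
 [ 0.     0.293 -0.956 -0.171]
 [ 0.     0.     0.     1.   ]] [[325.2   0.  275.6]
 [  0.  325.2 211.9]
 [  0.    0.    1. ]]
```

View pics/w1.png

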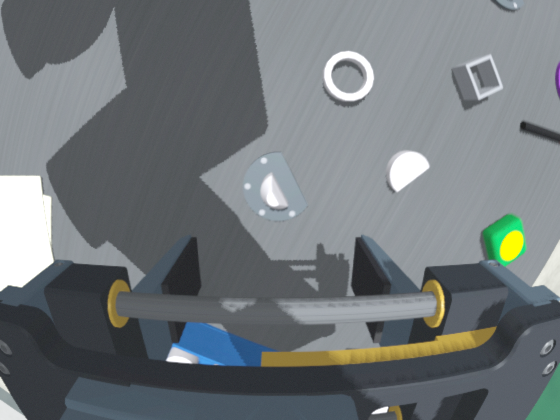

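Post2 is at (272,188) in the wrist view, and the fit agrees with the fixed cameras at (0.4648, −0.2606), 53.4°. On to spacer2.

Call:
{"name": "carry_out", "arguments": {"rows": [{"dx": -0.002,"dy": 0.035,"dz": 0,"twist": 0.02,"gripper": 1},{"dx": -0.005,"dy": 0.075,"dz": 0,"twist": 0.04,"gripper": 1},{"dx": -0.008,"dy": 0.115,"dz": -0.01,"twist": 0.06,"gripper": 1},{"dx": -0.012,"dy": 0.155,"dz": -0.02,"twist": 0.08,"gripper": 1},{"dx": -0.018,"dy": 0.195,"dz": -0.03,"twist": 0.087,"gripper": 1},{"dx": -0.024,"dy": 0.235,"dz": -0.04,"twist": 0.087,"gripper": 1},{"dx": -0.03,"dy": 0.275,"dz": -0.05,"twist": 0.087,"gripper": 1},{"dx": -0.033,"dy": 0.31,"dz": -0.06,"twist": 0.087,"gripper": 1}]}}

```text
clock: 2.9
tcp_pos: [0.4279, 0.0505, 0.1538]
tool_rot: [3.141, 0.0, 2.294]
ft_force: [1.4, -0.1, 0.9]
finger_gap: 0.998
grip_force: 0.0
```

```bash
python3 - <<'E'
from h import *
look('spacer',.434,.0755)
look('post',.6177,.1556)
E
```

```text
2.9 [0.4279 0.0505 0.1538] [1.7997e+02 2.0000e-02 1.3141e+02] gap 0.998 F [ 1.4 -0.1  0.9]
expect px [297. 186.]
spacer [293. 185.] [0.4345 0.0769 0.7189] deg 41.2 err 0.059 score 0.63
3.0 [0.4274 0.052  0.1528] [-1.7993e+02 -8.0000e-02  1.3166e+02] gap 1.001 F [-0.3  0.7 -0.5]
expect px [459. 243.]
post [451. 236.] [0.619  0.1575 0.8296] deg 47.5 err 0.113 score 0.82
```

Call:
{"name": "carry_out", "arguments": {"rows": [{"dx": 0,"dy": 0.019,"dz": 0,"twist": -0.002,"gripper": 1},{"dx": 0,"dy": 0.019,"dz": -0.03,"twist": -0.002,"gripper": 1},{"dx": 0,"dy": 0.019,"dz": -0.065,"twist": -0.002,"gripper": 1},{"dx": 0,"dy": 0.019,"dz": -0.1,"twist": -0.002,"gripper": 1},{"dx": 0,"dy": 0.019,"dz": -0.125,"twist": -0.002,"gripper": 1},{"dx": 0,"dy": 0.019,"dz": -0.14,"twist": -0.002,"gripper": 1},{"dx": 0,"dy": 0.019,"dz": -0.148,"twist": -0.002,"gripper": 1},{"dx": 0,"dy": 0.019,"dz": -0.148,"twist": -0.002,"gripper": 1}]}}

```text
clock: 3.77
tcp_pos: [0.4287, 0.0668, 0.005]
tool_rot: [-3.14, -0.001, 2.287]
ft_force: [0.3, -0.3, -0.1]
finger_gap: 1.001
grip_force: 0.0
```

Call:
{"name": "carry_out", "arguments": {"rows": [{"dx": 0,"dy": 0,"dz": 0,"twist": 0,"gripper": 0.3},{"dx": 0,"dy": 0,"dz": 0,"twist": 0,"gripper": 0.3},{"dx": 0,"dy": 0,"dz": 0,"twist": 0,"gripper": 0.3},{"dx": 0,"dy": 0,"dz": 0,"twist": 0,"gripper": 0.3},{"dx": 0,"dy": 0,"dz": 0,"twist": 0,"gripper": 0.3},{"dx": 0,"dy": 0,"dz": 0,"twist": 0,"gripper": 0.3},{"dx": 0,"dy": 0,"dz": 0,"twist": 0,"gripper": 0.3},{"dx": 0,"dy": 0,"dz": 0,"twist": 0,"gripper": 0.3}], "grip_force": 20}}

```text
clock: 4.43
tcp_pos: [0.4291, 0.0681, 0.0061]
tool_rot: [3.141, 0.0, 2.289]
ft_force: [-0.0, 1.2, 4.8]
finger_gap: 0.476
grip_force: 20.0
```

Call:
{"name": "carry_out", "arguments": {"rows": [{"dx": 0,"dy": 0,"dz": 0.015,"twist": 0,"gripper": 0.3},{"dx": 0,"dy": 0,"dz": 0.045,"twist": 0,"gripper": 0.3},{"dx": 0,"dy": 0,"dz": 0.08,"twist": 0,"gripper": 0.3},{"dx": 0.002,"dy": -0.015,"dz": 0.11,"twist": 0.01,"gripper": 0.3},{"dx": 0.004,"dy": -0.045,"dz": 0.12,"twist": 0.02,"gripper": 0.3},{"dx": 0.008,"dy": -0.08,"dz": 0.12,"twist": 0.03,"gripper": 0.3},{"dx": 0.011,"dy": -0.11,"dz": 0.12,"twist": 0.04,"gripper": 0.3},{"dx": 0.014,"dy": -0.14,"dz": 0.12,"twist": 0.05,"gripper": 0.3}]}}

```text
clock: 5.1
tcp_pos: [0.4427, -0.0734, 0.1263]
tool_rot: [3.141, 0.001, 2.448]
ft_force: [0.7, 0.9, -2.5]
finger_gap: 0.478
grip_force: 20.0
```

Call:
{"name": "carry_out", "arguments": {"rows": [{"dx": 0.003,"dy": -0.03,"dz": 0,"twist": 0.005,"gripper": 0.3},{"dx": 0.006,"dy": -0.06,"dz": 0,"twist": 0.01,"gripper": 0.3},{"dx": 0.008,"dy": -0.09,"dz": 0,"twist": 0.015,"gripper": 0.3},{"dx": 0.011,"dy": -0.12,"dz": 0,"twist": 0.018,"gripper": 0.3},{"dx": 0.014,"dy": -0.15,"dz": 0,"twist": 0.018,"gripper": 0.3},{"dx": 0.016,"dy": -0.175,"dz": 0,"twist": 0.018,"gripper": 0.3},{"dx": 0.017,"dy": -0.195,"dz": 0,"twist": 0.018,"gripper": 0.3},{"dx": 0.017,"dy": -0.195,"dz": 0,"twist": 0.018,"gripper": 0.3}]}}

```text
clock: 5.77
tcp_pos: [0.4601, -0.2699, 0.1259]
tool_rot: [-3.141, 0.001, 2.501]
ft_force: [0.7, 0.8, -1.5]
finger_gap: 0.478
grip_force: 20.0
```

```bash
cat >> h.py <<'E'
def held(yaw,name=None):
    # fit held spacer in wrist view at assumed height under the grasp
    s,p=wrist()
    if name: save(p,name)
    t=np.mean([ctrl.state()['tcp_pos'] for _ in range(5)],0); rz=np.degrees(s['tool_rot'][2])
    print(round(s['clock'],2),np.round(s['tcp_pos'],4),np.round(t,4),'yaw',round(rz,2),'gap',round(s['finger_gap'],3),'F',np.round(s['ft_force'],1))
    x,y=t[:2]+.009*np.array([np.cos(yaw),np.sin(yaw)])
    u=proj(p,np.array([[x,y,t[2]+.007]]))[0]; print('expect px',u.round())
    for d in ctrl.masks_of(p,'spacer_a'):
        c=np.array(np.nonzero(d['mask'])).mean(1)[::-1]
        if np.hypot(*(c-u))<50:
            v,e=fit([(p,d['mask'])],'spacer',x,y,z=t[2]-.005,fixz=True,yaws=[yaw]); print('held',d['mask'].sum(),np.round(v,4),round(np.degrees(v[2]),1),'err',round(e,3),'offset mm',np.round((v[:2]-[x,y])*1e3,1))
    return s,p
E
python3 - <<'E'
from h import *
held(np.radians(53.4),'w2.png')
E
```

```text
5.77 [ 0.4601 -0.2699  0.1259] [ 0.4596 -0.2683  0.1256] yaw 143.29 gap 0.478 F [ 0.7  0.8 -1.5]
expect px [294. 265.]
held 4439 [ 0.4627 -0.2611  0.9265] 53.1 err 0.251 offset mm [-2.3 -0.1]
```

View pics/w2.png

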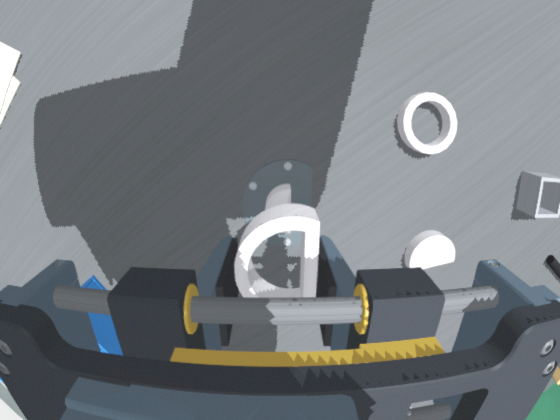

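The held spacer shows at (290,255) with its lower part hidden by the gripper bar, and the post nose sits behind it at (280,195). I'll refit using only the unoccluded rows.

```bash
cat >> h.py <<'E'
def held2(yaw,rowmax=290):
    s,p=wrist(); t=s['tcp_pos']; x,y=t[:2]+.009*np.array([np.cos(yaw),np.sin(yaw)])
    u=proj(p,np.array([[x,y,t[2]+.007]]))[0]
    M=[d['mask'] for d in ctrl.masks_of(p,'spacer_a') if np.hypot(*(np.array(np.nonzero(d['mask'])).mean(1)[::-1]-u))<50]
    if not M: print('none'); return
    o=np.round(u-80); m=cv2.warpAffine(M[0].astype(np.float32),np.float32([[1,0,-o[0]],[0,1,-o[1]]]),(160,160)); k=int(rowmax-o[1])
    for z in (t[2]-.007,t[2]-.004):
        def cost(v):
            r=cv2.resize(render(p,'spacer',np.r_[v[:2],z,v[2]],o).astype(np.float32),(160,160),interpolation=cv2.INTER_AREA)[:k]
            return 1-np.minimum(r,m[:k]).sum()/np.maximum(r,m[:k]).sum()
        x0=np.array([x,y,yaw]); r=minimize(cost,x0,method='Nelder-Mead',options=dict(initial_simplex=np.vstack([x0,x0+np.diag([.004,.004,.15])]),xatol=1e-4,fatol=1e-4))
        d=(r.x[:2]-[x,y])*1e3; c,q=np.cos(yaw),np.sin(yaw)
        print('tcp',np.round(t,4),'held',np.round(r.x,4),round(np.degrees(r.x[2]),1),'err',round(r.fun,3),'along x',round(d@[c,q],1),'across',round(d@[-q,c],1))
E
python3 - <<'E'
from h import *
held2(np.radians(53.4)); held2(np.radians(53.4),280)
s=[ctrl.state()['tcp_pos'] for _ in range(3)]; print(np.round(s,4))
E
```

```text
tcp [ 0.4593 -0.2672  0.1255] held [ 0.4625 -0.2588  0.9134] 52.3 err 0.038 along x -0.4 across 2.5
tcp [ 0.4593 -0.2672  0.1255] held [ 0.4616 -0.2582  0.9314] 53.4 err 0.038 along x -0.4 across 3.5
none
[[ 0.4597 -0.2661  0.1258]
 [ 0.4597 -0.2661  0.1258]
 [ 0.4597 -0.2661  0.1258]]
```

Call:
{"name": "carry_out", "arguments": {"rows": [{"dx": 0.002,"dy": -0.003,"dz": 0,"twist": 0,"gripper": 0.3},{"dx": 0.002,"dy": -0.003,"dz": -0.02,"twist": 0,"gripper": 0.3},{"dx": 0.002,"dy": -0.003,"dz": -0.045,"twist": 0,"gripper": 0.3},{"dx": 0.002,"dy": -0.003,"dz": -0.06,"twist": 0,"gripper": 0.3},{"dx": 0.002,"dy": -0.003,"dz": -0.07,"twist": 0,"gripper": 0.3},{"dx": 0.002,"dy": -0.003,"dz": -0.076,"twist": 0,"gripper": 0.3},{"dx": 0.002,"dy": -0.003,"dz": -0.082,"twist": 0,"gripper": 0.3},{"dx": 0.002,"dy": -0.003,"dz": -0.086,"twist": 0,"gripper": 0.3}]}}

```text
clock: 6.73
tcp_pos: [0.4622, -0.2701, 0.0399]
tool_rot: [3.142, 0.001, 2.503]
ft_force: [0.1, 0.8, -2.6]
finger_gap: 0.476
grip_force: 20.0
```

Call:
{"name": "carry_out", "arguments": {"rows": [{"dx": 0,"dy": 0,"dz": -0.004,"twist": 0,"gripper": 0.3},{"dx": 0,"dy": 0,"dz": -0.008,"twist": 0,"gripper": 0.3},{"dx": 0,"dy": 0,"dz": -0.012,"twist": 0,"gripper": 0.3},{"dx": 0,"dy": 0,"dz": -0.015,"twist": 0,"gripper": 0.3},{"dx": 0,"dy": 0,"dz": -0.018,"twist": 0,"gripper": 0.3},{"dx": 0,"dy": 0,"dz": -0.02,"twist": 0,"gripper": 0.3},{"dx": 0,"dy": 0,"dz": -0.02,"twist": 0,"gripper": 0.3},{"dx": 0,"dy": 0,"dz": -0.02,"twist": 0,"gripper": 0.3}]}}

```text
clock: 7.4
tcp_pos: [0.4618, -0.27, 0.0199]
tool_rot: [-3.142, -0.0, 2.503]
ft_force: [-0.2, -0.1, -2.1]
finger_gap: 0.477
grip_force: 20.0
```

Call:
{"name": "carry_out", "arguments": {"rows": [{"dx": 0,"dy": 0,"dz": -0.003,"twist": 0,"gripper": 0.3},{"dx": 0,"dy": 0,"dz": -0.005,"twist": 0,"gripper": 0.3},{"dx": 0,"dy": 0,"dz": -0.006,"twist": 0,"gripper": 0.3},{"dx": 0,"dy": 0,"dz": -0.006,"twist": 0,"gripper": 0.8},{"dx": 0,"dy": 0,"dz": -0.006,"twist": 0,"gripper": 0.8},{"dx": 0,"dy": 0,"dz": -0.006,"twist": 0,"gripper": 0.8},{"dx": 0,"dy": 0,"dz": -0.006,"twist": 0,"gripper": 0.8},{"dx": 0,"dy": 0,"dz": -0.006,"twist": 0,"gripper": 0.8}]}}

```text
clock: 8.07
tcp_pos: [0.4619, -0.27, 0.014]
tool_rot: [-3.142, 0.0, 2.503]
ft_force: [0.2, -0.3, -0.1]
finger_gap: 0.794
grip_force: 0.0
```

Call:
{"name": "carry_out", "arguments": {"rows": [{"dx": 0,"dy": 0,"dz": 0.01,"twist": 0,"gripper": 0.9},{"dx": 0,"dy": 0,"dz": 0.03,"twist": 0,"gripper": 1},{"dx": 0,"dy": 0,"dz": 0.06,"twist": 0,"gripper": 1},{"dx": 0,"dy": 0,"dz": 0.09,"twist": 0,"gripper": 1},{"dx": 0,"dy": 0,"dz": 0.12,"twist": 0,"gripper": 1},{"dx": 0,"dy": 0,"dz": 0.14,"twist": 0,"gripper": 1},{"dx": 0,"dy": 0,"dz": 0.14,"twist": 0,"gripper": 1},{"dx": 0,"dy": 0,"dz": 0.14,"twist": 0,"gripper": 1}]}}

```text
clock: 8.73
tcp_pos: [0.4624, -0.2703, 0.1555]
tool_rot: [3.141, 0.003, 2.503]
ft_force: [-0.6, -0.0, -0.1]
finger_gap: 0.996
grip_force: 0.0
```

```bash
python3 - <<'E'
from h import *
s,p=look('spacer',.4648,-.2606,'w3.png',fixz=False)
cv2.imwrite('pics/w3c.png',cv2.resize(cv2.imread('pics/w3.png')[120:260,180:380],(800,560)))
E
```

```text
8.73 [ 0.4624 -0.2703  0.1555] [1.7999e+02 1.6000e-01 1.4340e+02] gap 0.996 F [-0.6 -0.  -0.1]
expect px [285. 196.]
spacer [278. 198.] [ 0.4649 -0.2617  0.0071  0.9217] deg 52.8 err 0.089 score 0.88
```

View pics/w3c.png

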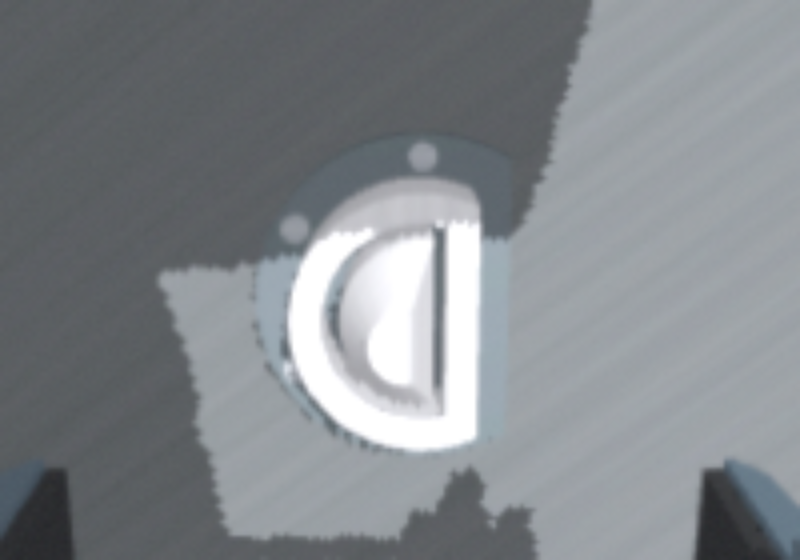

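Spacer2 is on its post: flat against flat, lying flat, measured height 7 mm against 8 mm expected. Next I look at post1 and then spacer1.

Call:
{"name": "carry_out", "arguments": {"rows": [{"dx": 0.008,"dy": 0.02,"dz": 0.01,"twist": 0,"gripper": 1},{"dx": 0.018,"dy": 0.05,"dz": 0.03,"twist": -0.01,"gripper": 1},{"dx": 0.028,"dy": 0.08,"dz": 0.04,"twist": -0.02,"gripper": 1},{"dx": 0.038,"dy": 0.11,"dz": 0.05,"twist": -0.03,"gripper": 1},{"dx": 0.048,"dy": 0.145,"dz": 0.05,"twist": -0.04,"gripper": 1},{"dx": 0.058,"dy": 0.18,"dz": 0.05,"twist": -0.05,"gripper": 1},{"dx": 0.068,"dy": 0.215,"dz": 0.05,"twist": -0.06,"gripper": 1},{"dx": 0.078,"dy": 0.25,"dz": 0.05,"twist": -0.07,"gripper": 1}]}}

```text
clock: 9.5
tcp_pos: [0.5393, -0.0182, 0.2027]
tool_rot: [-3.14, -0.001, 2.281]
ft_force: [0.8, -0.5, -0.9]
finger_gap: 1.0
grip_force: 0.0
```

Call:
{"name": "carry_out", "arguments": {"rows": [{"dx": 0.01,"dy": 0.03,"dz": 0,"twist": -0.01,"gripper": 1},{"dx": 0.02,"dy": 0.06,"dz": 0,"twist": -0.02,"gripper": 1},{"dx": 0.03,"dy": 0.09,"dz": 0,"twist": -0.03,"gripper": 1},{"dx": 0.04,"dy": 0.115,"dz": 0,"twist": -0.04,"gripper": 1},{"dx": 0.05,"dy": 0.14,"dz": 0,"twist": -0.05,"gripper": 1},{"dx": 0.055,"dy": 0.16,"dz": 0,"twist": -0.06,"gripper": 1},{"dx": 0.06,"dy": 0.17,"dz": 0,"twist": -0.06,"gripper": 1},{"dx": 0.06,"dy": 0.17,"dz": 0,"twist": -0.06,"gripper": 1}]}}

```text
clock: 10.17
tcp_pos: [0.5999, 0.1514, 0.2027]
tool_rot: [-3.14, -0.001, 2.097]
ft_force: [0.5, -0.5, 1.1]
finger_gap: 1.001
grip_force: 0.0
```

```bash
python3 - <<'E'
from h import *
look('post',.6177,.1556); look('post',.6177,.1556,fixz=False); look('spacer',.439,.266)
E
```

```text
10.17 [0.5999 0.1514 0.2027] [-1.7992e+02 -3.0000e-02  1.2015e+02] gap 1.001 F [ 0.5 -0.5  1.1]
expect px [291. 194.]
post [287. 192.] [0.6187 0.1573 0.8447] deg 48.4 err 0.032 score 0.61
10.27 [0.5993 0.1495 0.203 ] [-1.7991e+02 -2.0000e-02  1.2008e+02] gap 1.0 F [-0.4 -0.4  0.8]
expect px [293. 192.]
post [288. 190.] [ 0.6192  0.1568 -0.0041  0.8227] deg 47.1 err 0.023 score 0.84
10.37 [0.5994 0.1489 0.2035] [-1.7994e+02 -1.0000e-02  1.1999e+02] gap 1.001 F [-0.1 -1.   0.1]
expect px [203.  31.]
spacer [200.  28.] [0.4394 0.2682 6.3991] deg 6.6 err 0.056 score 0.65
```

Call:
{"name": "carry_out", "arguments": {"rows": [{"dx": -0.015,"dy": 0.01,"dz": 0,"twist": -0.02,"gripper": 1},{"dx": -0.04,"dy": 0.028,"dz": 0,"twist": -0.04,"gripper": 1},{"dx": -0.07,"dy": 0.048,"dz": -0.01,"twist": -0.06,"gripper": 1},{"dx": -0.1,"dy": 0.068,"dz": -0.02,"twist": -0.08,"gripper": 1},{"dx": -0.13,"dy": 0.088,"dz": -0.03,"twist": -0.1,"gripper": 1},{"dx": -0.155,"dy": 0.105,"dz": -0.04,"twist": -0.12,"gripper": 1},{"dx": -0.17,"dy": 0.115,"dz": -0.05,"twist": -0.133,"gripper": 1},{"dx": -0.17,"dy": 0.115,"dz": -0.05,"twist": -0.133,"gripper": 1}]}}

```text
clock: 11.13
tcp_pos: [0.4264, 0.2651, 0.1523]
tool_rot: [-3.139, 0.001, 1.676]
ft_force: [0.8, -0.9, -0.5]
finger_gap: 1.002
grip_force: 0.0
```

```bash
python3 - <<'E'
from h import *
look('spacer',.4394,.267); look('spacer',.4394,.267,fixz=False)
E
```

```text
11.13 [0.4264 0.2651 0.1523] [-1.7984e+02  6.0000e-02  9.6000e+01] gap 1.002 F [ 0.8 -0.9 -0.5]
expect px [289. 200.]
spacer [283. 200.] [0.44   0.268  0.1063] deg 6.1 err 0.071 score 0.72
11.23 [0.4297 0.2648 0.1541] [-1.800e+02  1.000e-02  9.615e+01] gap 0.997 F [-0.1 -0.5  0.1]
expect px [285. 199.]
spacer [280. 199.] [ 0.44    0.2668 -0.0053  0.1084] deg 6.2 err 0.101 score 0.76
```

Call:
{"name": "carry_out", "arguments": {"rows": [{"dx": 0.001,"dy": 0.002,"dz": 0,"twist": 0,"gripper": 1},{"dx": 0.001,"dy": 0.002,"dz": -0.03,"twist": 0,"gripper": 1},{"dx": 0.001,"dy": 0.002,"dz": -0.065,"twist": 0,"gripper": 1},{"dx": 0.001,"dy": 0.002,"dz": -0.1,"twist": 0,"gripper": 1},{"dx": 0.001,"dy": 0.002,"dz": -0.125,"twist": 0,"gripper": 1},{"dx": 0.001,"dy": 0.002,"dz": -0.14,"twist": 0,"gripper": 1},{"dx": 0.001,"dy": 0.002,"dz": -0.148,"twist": 0,"gripper": 1},{"dx": 0.001,"dy": 0.002,"dz": -0.148,"twist": 0,"gripper": 1}]}}

```text
clock: 12.0
tcp_pos: [0.4308, 0.2664, 0.0047]
tool_rot: [-3.14, 0.001, 1.676]
ft_force: [0.4, 0.5, 0.6]
finger_gap: 0.998
grip_force: 0.0
```

Call:
{"name": "carry_out", "arguments": {"rows": [{"dx": 0,"dy": 0,"dz": 0,"twist": 0,"gripper": 0.3},{"dx": 0,"dy": 0,"dz": 0,"twist": 0,"gripper": 0.3},{"dx": 0,"dy": 0,"dz": 0,"twist": 0,"gripper": 0.3},{"dx": 0,"dy": 0,"dz": 0,"twist": 0,"gripper": 0.3},{"dx": 0,"dy": 0,"dz": 0,"twist": 0,"gripper": 0.3},{"dx": 0,"dy": 0,"dz": 0,"twist": 0,"gripper": 0.3},{"dx": 0,"dy": 0,"dz": 0,"twist": 0,"gripper": 0.3},{"dx": 0,"dy": 0,"dz": 0,"twist": 0,"gripper": 0.3}], "grip_force": 20}}

```text
clock: 12.67
tcp_pos: [0.431, 0.2671, 0.0061]
tool_rot: [3.141, -0.0, 1.677]
ft_force: [-0.6, -1.0, 3.8]
finger_gap: 0.476
grip_force: 20.0
```

Call:
{"name": "carry_out", "arguments": {"rows": [{"dx": 0,"dy": 0,"dz": 0.015,"twist": 0,"gripper": 0.3},{"dx": 0,"dy": 0,"dz": 0.045,"twist": 0,"gripper": 0.3},{"dx": 0,"dy": 0,"dz": 0.08,"twist": 0.02,"gripper": 0.3},{"dx": 0.015,"dy": -0.01,"dz": 0.11,"twist": 0.05,"gripper": 0.3},{"dx": 0.04,"dy": -0.025,"dz": 0.12,"twist": 0.08,"gripper": 0.3},{"dx": 0.065,"dy": -0.042,"dz": 0.12,"twist": 0.11,"gripper": 0.3},{"dx": 0.09,"dy": -0.058,"dz": 0.12,"twist": 0.14,"gripper": 0.3},{"dx": 0.115,"dy": -0.074,"dz": 0.12,"twist": 0.17,"gripper": 0.3}]}}

```text
clock: 13.33
tcp_pos: [0.5467, 0.1921, 0.1262]
tool_rot: [3.141, 0.0, 2.215]
ft_force: [-0.3, 0.9, -2.2]
finger_gap: 0.475
grip_force: 20.0
```

Call:
{"name": "carry_out", "arguments": {"rows": [{"dx": 0.02,"dy": -0.012,"dz": 0,"twist": 0.02,"gripper": 0.3},{"dx": 0.04,"dy": -0.024,"dz": 0,"twist": 0.04,"gripper": 0.3},{"dx": 0.055,"dy": -0.035,"dz": 0,"twist": 0.055,"gripper": 0.3},{"dx": 0.067,"dy": -0.043,"dz": 0,"twist": 0.063,"gripper": 0.3},{"dx": 0.067,"dy": -0.043,"dz": 0,"twist": 0.063,"gripper": 0.3},{"dx": 0.067,"dy": -0.043,"dz": 0,"twist": 0.063,"gripper": 0.3},{"dx": 0.067,"dy": -0.043,"dz": 0,"twist": 0.063,"gripper": 0.3},{"dx": 0.067,"dy": -0.043,"dz": 0,"twist": 0.063,"gripper": 0.3}]}}

```text
clock: 14.0
tcp_pos: [0.6119, 0.1505, 0.1257]
tool_rot: [-3.141, -0.0, 2.409]
ft_force: [0.7, 0.8, -2.2]
finger_gap: 0.478
grip_force: 20.0
```

```bash
python3 - <<'E'
from h import *
held2(np.radians(48)); s,p=wrist(); save(p,'w4.png')
E
```

```text
tcp [0.6119 0.1505 0.1257] held [0.618  0.1567 0.8371] 48.0 err 0.039 along x -0.3 across -0.4
tcp [0.6119 0.1505 0.1257] held [0.6173 0.1574 0.8499] 48.7 err 0.035 along x -0.3 across 0.7
```

View pics/w4.png

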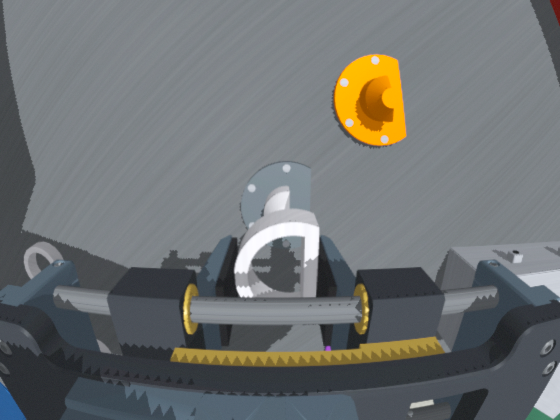

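The spacer is centred in the grip at (280,255), its flat parallel to the flange cut of post1 at (310,190), and its origin is within 1 mm of the post's. Descending.

Call:
{"name": "carry_out", "arguments": {"rows": [{"dx": 0,"dy": 0,"dz": -0.005,"twist": 0,"gripper": 0.3},{"dx": 0,"dy": 0,"dz": -0.025,"twist": 0,"gripper": 0.3},{"dx": 0,"dy": 0,"dz": -0.045,"twist": 0,"gripper": 0.3},{"dx": 0,"dy": 0,"dz": -0.06,"twist": 0,"gripper": 0.3},{"dx": 0,"dy": 0,"dz": -0.07,"twist": 0,"gripper": 0.3},{"dx": 0,"dy": 0,"dz": -0.076,"twist": 0,"gripper": 0.3},{"dx": 0,"dy": 0,"dz": -0.082,"twist": 0,"gripper": 0.3},{"dx": 0,"dy": 0,"dz": -0.086,"twist": 0,"gripper": 0.3}]}}

```text
clock: 14.82
tcp_pos: [0.6131, 0.1501, 0.0397]
tool_rot: [3.141, 0.0, 2.408]
ft_force: [-0.4, 0.3, -1.5]
finger_gap: 0.475
grip_force: 20.0
```

Call:
{"name": "carry_out", "arguments": {"rows": [{"dx": 0,"dy": 0,"dz": -0.004,"twist": 0,"gripper": 0.3},{"dx": 0,"dy": 0,"dz": -0.008,"twist": 0,"gripper": 0.3},{"dx": 0,"dy": 0,"dz": -0.012,"twist": 0,"gripper": 0.3},{"dx": 0,"dy": 0,"dz": -0.015,"twist": 0,"gripper": 0.3},{"dx": 0,"dy": 0,"dz": -0.018,"twist": 0,"gripper": 0.3},{"dx": 0,"dy": 0,"dz": -0.02,"twist": 0,"gripper": 0.3},{"dx": 0,"dy": 0,"dz": -0.02,"twist": 0,"gripper": 0.3},{"dx": 0,"dy": 0,"dz": -0.02,"twist": 0,"gripper": 0.3}]}}

```text
clock: 15.48
tcp_pos: [0.6129, 0.15, 0.0199]
tool_rot: [-3.142, -0.0, 2.408]
ft_force: [0.4, 0.9, -3.1]
finger_gap: 0.479
grip_force: 20.0
```

Call:
{"name": "carry_out", "arguments": {"rows": [{"dx": 0,"dy": 0,"dz": -0.003,"twist": 0,"gripper": 0.3},{"dx": 0,"dy": 0,"dz": -0.005,"twist": 0,"gripper": 0.3},{"dx": 0,"dy": 0,"dz": -0.006,"twist": 0,"gripper": 0.3},{"dx": 0,"dy": 0,"dz": -0.006,"twist": 0,"gripper": 0.8},{"dx": 0,"dy": 0,"dz": -0.006,"twist": 0,"gripper": 0.8},{"dx": 0,"dy": 0,"dz": -0.006,"twist": 0,"gripper": 0.8},{"dx": 0,"dy": 0,"dz": -0.006,"twist": 0,"gripper": 0.8},{"dx": 0,"dy": 0,"dz": -0.006,"twist": 0,"gripper": 0.8}]}}

```text
clock: 16.15
tcp_pos: [0.6129, 0.15, 0.014]
tool_rot: [3.141, 0.0, 2.408]
ft_force: [-0.5, 0.0, 0.5]
finger_gap: 0.791
grip_force: 0.0
```

Call:
{"name": "carry_out", "arguments": {"rows": [{"dx": 0,"dy": 0,"dz": 0.01,"twist": 0,"gripper": 0.9},{"dx": 0,"dy": 0,"dz": 0.03,"twist": 0,"gripper": 1},{"dx": 0,"dy": 0,"dz": 0.06,"twist": 0,"gripper": 1},{"dx": 0,"dy": 0,"dz": 0.09,"twist": 0,"gripper": 1},{"dx": 0,"dy": 0,"dz": 0.12,"twist": 0,"gripper": 1},{"dx": 0,"dy": 0,"dz": 0.14,"twist": 0,"gripper": 1},{"dx": 0,"dy": 0,"dz": 0.14,"twist": 0,"gripper": 1},{"dx": 0,"dy": 0,"dz": 0.14,"twist": 0,"gripper": 1}]}}

```text
clock: 16.82
tcp_pos: [0.6135, 0.1501, 0.1557]
tool_rot: [3.139, 0.002, 2.409]
ft_force: [0.0, -0.2, -0.6]
finger_gap: 1.001
grip_force: 0.0
```

```bash
python3 - <<'E'
from h import *
s,p=look('spacer',.6188,.1565,'w5.png',fixz=False)
a=cv2.resize(cv2.imread('pics/w5.png')[120:260,180:380],(800,560))[:, :500]
q=ctrl.grab_frame('scene'); save(q,'s5.png'); b=cv2.imread('pics/s5.png')[240:310,80:165]
c=np.hstack([a[:,:480],cv2.resize(b,(320,263)) if 0 else cv2.copyMakeBorder(cv2.resize(b,(320,263)),0,297,0,0,cv2.BORDER_CONSTANT)])
cv2.imwrite('pics/w5c.png',c)
E
```

```text
16.82 [0.6135 0.1501 0.1557] [1.7988e+02 9.0000e-02 1.3800e+02] gap 1.001 F [ 0.  -0.2 -0.6]
expect px [284. 199.]
spacer [277. 202.] [0.6192 0.1558 0.0061 0.8475] deg 48.6 err 0.071 score 0.97
spacer [278. 191.] [0.6044 0.1598 0.0316 5.0694] deg 290.5 err 0.511 score 0.66
```

View pics/w5c.png

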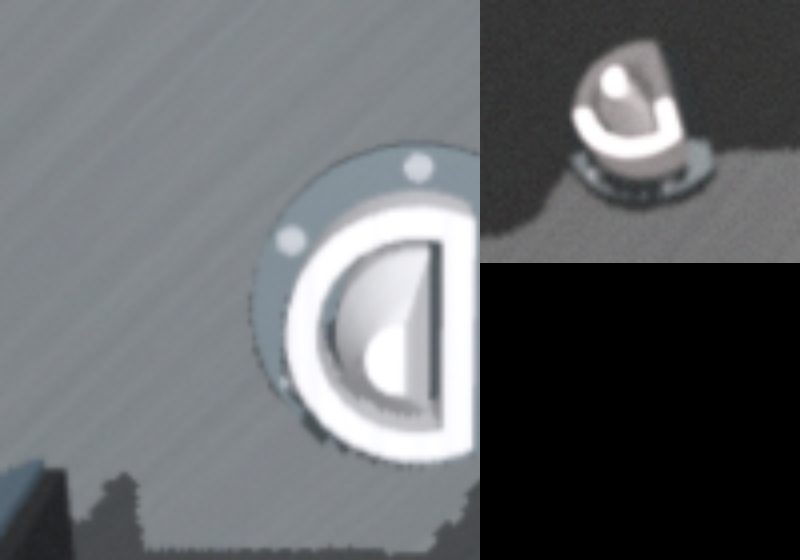

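Both spacers lie flat on their flanges, flats matched; the scene crop shows post2's spacer seated too. Handing in.

```bash
python3 -c "
from workcell import ctrl; print(ctrl.hand_in())"
```

```text
the job is handed in; nothing more can be done
None
```

Both D-bore spacers are on the two grey keyed posts, flat to flat and seated on the flanges. The job was handed in at about 17 s of robot time; no verdict was returned.

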